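# Fill-up at the rain barrel: can under the swan neck, gate valve open one and a half turns

### The job

Fetch the watering can out of its drip tray and stand it upright on the counter under the swan-neck outlet, the outlet over the middle of the can's mouth; there is no room for a hand above the hoop there, so first put the can down on the counter beside the outlet, let go, and take it again low down, at its rear handle, to slide it in. With the can in place and released, open the gate valve (anticlockwise) by one and a half turns of its stem, to within 20 degrees: the handwheel has much free play on the stem, so take that up first and count only what actually turns the cross-bar. Then let go, and leave the other things on the counter where they are.

Things in the scene. Friction and masses are not known exactly. Their poses are not given: they have to be found in the camera images.
- can_mid (a point): Red plastic watering can, about 0.32 kg, starting in a square drip tray (160 mm, rim 20 mm high, floor 4 mm thick) at the counter's left. Point on the can's upright axis, 58 mm above its underside; z up, x towards its spout. Round body 108 mm across the foot, 118 mm across the rim, 115 mm high. Short spout with a rose reaches 115 mm from the axis and 148 mm high.
- can_mouth (a point): Centre of the can's open mouth, 117 mm above its underside, on its axis; the mouth is 110 mm wide.
- can_hoop (a point): Middle of the can's carrying hoop: a round bar 16 mm thick running along the can's x over the mouth, straight and level for 48 mm, its centre line 166 mm above the can's underside (top 174 mm); it bends down to the rim at x = +-55 mm. The can hangs nearly balanced from here.
- can_rear_grip (a point): Middle of the can's rear handle: an upright round bar 16 mm thick, 100 mm behind the can's axis (-x), straight from 52 to 90 mm above the underside, top of the loop at 110 mm; this point is at 72 mm. For sliding the can along the counter; lifted by it the can would sag.
- outlet (a point): Centre of the fixed swan-neck pipe's downward outlet, 200 mm above the counter, 46 mm across outside. Axes: y runs along the pipe from valve to outlet, x square to it, away from the robot, z up. The neck (40 mm pipe, top at 299 mm) comes from a riser 140 mm from the outlet in -y; the valve axis is 310 mm away in -y.
- wheel_axis (a point): Point on the upright axis of the brass gate valve and its dark iron handwheel, 200 mm above the counter (height to grip the spinner handle). Fixed; axes as the outlet. The wheel is 162 mm over the rim, rim at 143 to 161 mm height. Two iron lugs on its web push the stem's cross-bar round once the free play is used up. The supply pipe leaves in -y at 60 mm height.
- wheel_handle (a point): Middle of the wheel's black spinner handle: an upright round grip 24 mm thick, from 165 to 235 mm height, on the rim 72 mm from the wheel's axis; it goes round with the wheel and revolves freely about its own axis, so a hand that keeps its direction can wind it. This point is 200 mm above the counter.
- stem_bar (a point): Middle of the bright steel cross-bar (100 x 16 x 12 mm, top at 172 mm height, nut on it to 180 mm) lying over the wheel, on the valve axis; it is fixed to the stem and turns only with it. Its x runs along the bar.
- valve_stem (a joint): How far the valve's stem (the steel cross-bar) has been turned open, rad: 0 = shut, as it is at the start; grows anticlockwise seen from above; one turn is 6.283. It stays where it is left; turning it takes about 0.32 N m (4.5 N at the handle).
- wheel_play (a joint): Angle of the handwheel relative to the stem, rad: from 0 (lugs against the bar in the closing sense) to 1.95 (lugs against the bar in the opening sense, taken up). Starts somewhere between; grows anticlockwise from above. In the play the wheel turns almost freely (under 1 N at the handle).
- bucket: Small galvanised bucket, 120 mm wide, 110 mm high, origin under its foot. Leave alone.
- green_pot: Green ceramic pot, 110 mm wide, 98 mm high, origin under its foot. Leave alone.
- clay_pot: Terracotta pot, 100 mm wide, 88 mm high, origin under its foot. Leave alone.
- dibber: Dibber with wooden handle and stainless point, 200 mm long, 25 mm thick, lying; origin on the counter under its middle. Leave alone.
- trowel: Hand trowel, 255 mm long, lying; origin on the counter near its ferrule. Leave alone.
- weed_fork: Hand fork with three tines, 245 mm long, lying; origin on the counter near its ferrule. Leave alone.
- tin: Closed round metal tin, 80 mm wide, 96 mm high, origin under its foot. Leave alone.
- can: The whole watering can: origin in the centre of its underside, axes as at can_mid.
Mind the look-alikes: they are no part of the job. Several things look just like the can: the one meant starts farthest from the robot's base.

How it is judged:
By the outcome, as a careful person would: the job done as asked, in the order asked, and still so for the second after the job is handed in, with the robot touching nothing.
It also fails if it takes over 72 s, if anything falls off the work surface, if the arm or the gripper's body presses on something with over 40 N, if the wrist force passes 120 N, or if a joint passes its speed limit or range.

### The arm

A 6-joint arm with a two-finger parallel gripper is mounted at the origin on the work surface. World frame = base frame: x ahead of the robot, y to its left, z up, the work surface at z = 0. Lengths are in m, angles in rad, forces in N, time in s.
With the tool pointing down it reaches from about 0.25 to 0.85 m from the base axis. Payload 12.5 kg.
Tool frame: the origin (TCP) lies between the finger pads; the fingertips stand 22 mm ahead of it and the grasp point (between the pads) lies 3 mm ahead of it; x points along the fingers, y is the direction in which the jaws open and shut, and the axes are right-handed (so a half turn about x gives the same grasp; the last joint's range is limited). The gripper opens to 93 mm and grips with 3 to 60 N. Pads are 15 mm wide; open, the fingers measure 128 mm over their backs; the gripper's body (75 mm by 188 mm) begins 65 mm behind the grasp point.
Start: joints at [1.078, 0.351, 1.652, -0, 1.139, -0.085], TCP at [0.218, 0.505, 0.241] pointing down, gripper open.
Joint ranges: [-2.75, 2.75], [-0.79, 2.1], [0.01, 2.65], [-1.57, 4.71], [0.07, 3.14], [-2.87, 2.87]. Speed limits (rad/s): [2.22, 2.22, 2.79, 3.14, 3.14, 3.14].

### API

Orientations are given as a unit quaternion [w, x, y, z].
In Python, from cell import bot, vision, order gives the robot as it stands.
- The arm moves only by the shell command python3 -m creep 'ROWS' [FORCE]. ROWS is JSON, a list that holds one entry, the list of rows, each a list of 7 numbers: the shift along the world's x, y, z in mm, then the turn, a rotation vector about the world's x, y, z in rad, then the finger opening in mm, from 0 to 93. In form: [[[tx, ty, tz, rx, ry, rz, grip], ...]]. A call has 1 to 12 rows; each row shifts and turns the commanded pose from where the row before left it; what a row does not reach is not made up. A row lasts 1/10 s, in which the tool goes at most 50 mm and 8.59 degrees, less where a joint would pass 70% of its speed; a pose out of reach is approached as far as the arm can. A call is refused whole if a number of a shift passes 50 or a number of a turn 0.15, either way. A call with a gripper value outside its range is refused whole. The fingers move at their own pace and stop on an object; FORCE is the grip in N (left out, the last holds). Time passes only in rows, so rows that do not move let the fingers close. It gives the time, the measured TCP pose, the force and the opening at its end, in the units of the state.
- bot.sense(): the state, without advancing time (a new reading comes with each control period).
- vision.camera(name): name is "scene" or "top"; returns the picture (420x560x3 uint8, red, green, blue); there is no depth.
- vision.camera_params(name): a dict with "fx", "fy", "cx", "cy" (pixels), "R" (3x3) and "t" (3): a world point X has camera coordinates R X + t. Camera axes: x right, y down, z forward; pixel columns grow to the right and rows downward; lengths in m; the calibration is good to about 2 mm. A picture is of the moment at which its call begins. camera_params takes no time and is no camera call.
- order.hand_in(): hands the job in, once; it reports no verdict.
The state is a dict: "clock": time; "q": joint angles; "qvel": joint speeds; "joint_torque": joint torques, N m; "eef_pos": TCP position; "tcp_rot": TCP orientation; "wrist_force": force on the tool from outside, world axes, zero at the start; "ft_torque": the same for the moment, N m; "finger_gap": finger opening in m.
Only numpy, scipy, OpenCV 4.12 (cv2) and the standard library are available. Lean on these libraries where they do the work, as an engineer would, in place of code of your own. Each camera call takes 0.05 s, during which the arm holds its last target.

## Working session

There is one attempt and no reset: what is moved stays moved. The work goes in short steps, Python scripts to look and compute and a shell command to move; the robot and the scene stay as the last step left them, time stands still between calls to the robot, and variables do not carry over. Pictures are saved under pics/ and viewed, and the job is handed in when it is done.

```bash
ls; mkdir -p pics; python3 - <<'E'
from cell import bot, vision
import cv2
s=bot.sense(); print(s['clock'],s['eef_pos'],s['tcp_rot'],s['finger_gap'],s['wrist_force'])
for n in ['scene','top']:
    im=vision.camera(n); cv2.imwrite(f'pics/{n}0.png',im[:,:,::-1]); p=vision.camera_params(n); print(n,p)
E
```

```text
pics
0.0 [0.21794494 0.50463053 0.24009664] [ 0.69234577  0.1427955   0.69256744 -0.14358662] 0.0931837198802305 [-0.50987901  0.536363    0.00860403]
scene {'fx': 386.8453944329389, 'fy': 386.8453944329389, 'cx': 276.52787030301903, 'cy': 213.28235273396166, 'R': array([[ 2.00742837e-01,  9.79643771e-01, -6.29182844e-04],
       [ 7.84712833e-01, -1.61183151e-01, -5.98536349e-01],
       [-5.86453819e-01,  1.19658157e-01, -8.01095402e-01]]), 't': array([-0.12242964, -0.30688909,  1.52880064])}
top {'fx': 538.0596836485641, 'fy': 538.0596836485641, 'cx': 260.1425292077031, 'cy': 205.08355775821462, 'R': array([[-0.04867489, -0.99881094, -0.00273072],
       [-0.977411  ,  0.04819461, -0.20577906],
       [ 0.20566598, -0.00734724, -0.97859467]]), 't': array([0.02098093, 0.52115964, 1.71765605])}
```

View pics/scene0.png

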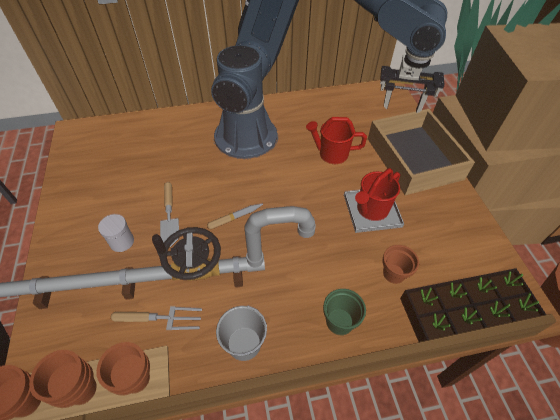

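View pics/top0.png

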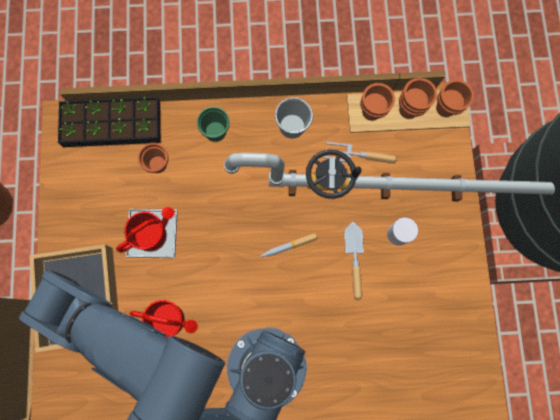

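Two red cans could be taken for the target. A is in the tray at scene (377,197), top (148,230). B is on the bare counter at scene (337,140), top (165,318). A is farther from the base and in the drip tray, so I choose A. Next I check it in a close crop.

```bash
cat > h.py <<'E'
import numpy as np, cv2
from cell import bot, vision
def ray(n,u,v):
    p=vision.camera_params(n); R=np.array(p['R']);t=np.array(p['t'])
    return -R.T@t, R.T@np.array([(u-p['cx'])/p['fx'],(v-p['cy'])/p['fy'],1])
def onz(n,u,v,z):
    c,d=ray(n,u,v); return c+d*(z-c[2])/d[2]
def tri(a,b):
    c1,d1=ray('scene',*a); c2,d2=ray('top',*b)
    A=np.stack([d1,-d2],1); s=np.linalg.lstsq(A,c2-c1,rcond=None)[0]
    p,q=c1+s[0]*d1,c2+s[1]*d2; return (p+q)/2, np.linalg.norm(p-q)*1000
def proj(n,X):
    p=vision.camera_params(n); c=np.array(p['R'])@X+p['t']; return (p['fx']*c[0]/c[2]+p['cx'],p['fy']*c[1]/c[2]+p['cy'])
def crop(src,x0,y0,x1,y1,k,out):
    im=cv2.imread(src)[y0:y1,x0:x1]; cv2.imwrite(out,cv2.resize(im,None,fx=k,fy=k,interpolation=cv2.INTER_CUBIC))
E
python3 - <<'E'
from h import *
a=cv2.imread('pics/top0.png')[190:270,100:200]; a=cv2.resize(a,(500,400),interpolation=2)
b=cv2.imread('pics/scene0.png')[155:240,335:415]; b=cv2.resize(b,(300,319),interpolation=2) 
c=np.zeros((400,800,3),np.uint8); c[:,:500]=a; c[:319,500:]=b; cv2.imwrite('pics/c1.png',c)
a=cv2.resize(cv2.imread('pics/top0.png')[135:215,215:375],(800,400),interpolation=2); cv2.imwrite('pics/c2.png',a)
a=cv2.resize(cv2.imread('pics/scene0.png')[195:295,145:325],(792,440),interpolation=2); cv2.imwrite('pics/c3.png',a)
E
```

```text
(no output)
```

View pics/c1.png

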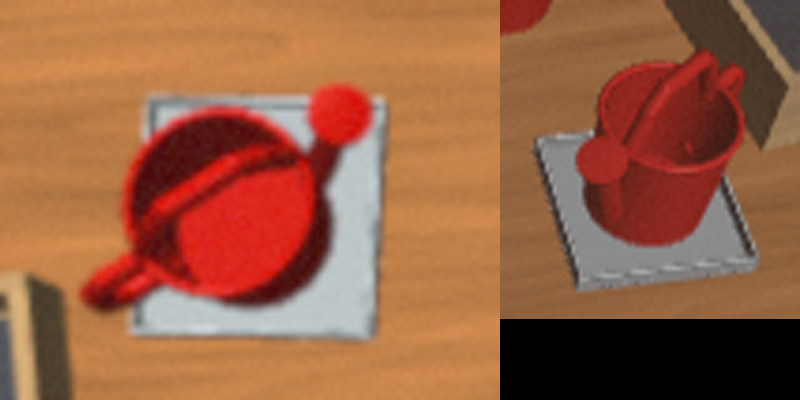

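View pics/c2.png

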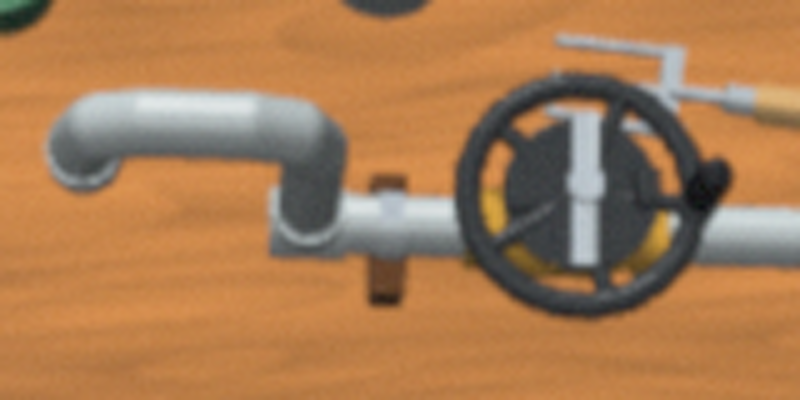

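View pics/c3.png

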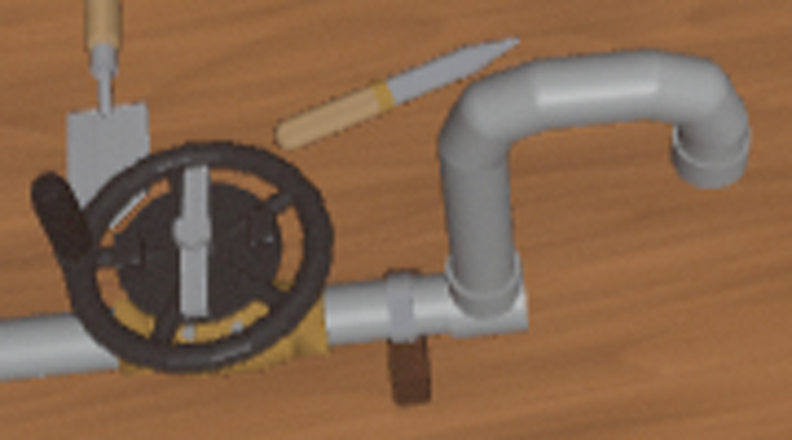

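```bash
python3 - <<'E'
from h import *
np.set_printoptions(precision=4,suppress=True)
print('mouth',tri((380.6,185),(144.2,230.6)),onz('top',144.2,230.6,.121),onz('scene',380.6,185,.121))
print('hoop',tri((377.5,181),(144.4,225.4)),onz('top',144.4,225.4,.170))
r=tri(((602-500)/3.75+335,155+160/3.75),(168.2,212.8));print('rose',r)
h=tri(((735-500)/3.75+335,155+75/3.75),(119,249));print('rear',h, onz('top',119,249,.11))
d=r[0]-h[0];print('yaw',np.arctan2(d[1],d[0]))
print('wheel',tri((190.1,253.2),(331.2,174)),onz('top',331.2,174,.152),onz('scene',190.1,253.2,.152))
print('nut',tri((188.6,247.3),(332.2,171.8)),onz('top',332.2,171.8,.18))
print('outlet',tri((306.6,230.7),(231.8,165.6)),onz('top',231.8,165.6,.2),onz('scene',306.6,230.7,.2))
print('handle top',tri((145+47/4.4,195+182/4.4),(215+715/5,135+172/5)))
print('bar', onz('top',215+583/5,135+110/5,.172),onz('top',215+583/5,135+265/5,.172))
# supply pipe line, z .06
print('pipe',onz('top',550,187,.08),onz('top',300,181,.08))
for n,u in [('dibber',(289,245)),('dib tip',(264,254)),('dib end',(315,236)),('clay',(153,158)),('green',(213,123)),('bucket',(294,117)),('tin',(404,231)),('fork',(350,152)),('forktip',(328,143)),('forkend',(395,159)),('trowtop',(353,224))]: print(n,onz('top',*u,.02)[:2])
E
```

```text
mouth (array([0.4447, 0.3655, 0.12  ]), np.float64(4.310738275319262)) [0.4437 0.3632 0.121 ] [0.4457 0.3672 0.121 ]
hoop (array([0.4532, 0.3518, 0.1523]), np.float64(8.283342240404062)) [0.4514 0.3521 0.17  ]
rose (array([0.4942, 0.2857, 0.1365]), np.float64(2.2947721532591463))
rear (array([0.394 , 0.4507, 0.0933]), np.float64(3.3022589143278274)) [0.3911 0.4447 0.11  ]
yaw -1.0252678455252502
wheel (array([ 0.5913, -0.2326,  0.1463]), np.float64(0.09746877574752519)) [ 0.5898 -0.2319  0.152 ] [ 0.5949 -0.2318  0.152 ]
nut (array([ 0.5906, -0.2317,  0.1749]), np.float64(0.7607468237853636)) [ 0.5892 -0.2314  0.18  ]
outlet (array([0.6186, 0.078 , 0.2009]), np.float64(1.6219583543622111)) [0.6187 0.0773 0.2   ] [0.6181 0.079  0.2   ]
handle top (array([ 0.5791, -0.3018,  0.2313]), np.float64(0.6367229815275833))
bar [ 0.6393 -0.2343  0.172 ] [ 0.5398 -0.2268  0.172 ]
pipe [ 0.5298 -0.9518  0.08  ] [ 0.5902 -0.1386  0.08  ]
dibber [ 0.3894 -0.0935]
dib tip [ 0.3636 -0.0095]
dib end [ 0.4151 -0.1815]
clay [0.7113 0.3535]
green [0.8276 0.1444]
bucket [ 0.8356 -0.1376]
tin [ 0.4173 -0.4778]
fork [ 0.6993 -0.3215]
forktip [ 0.7353 -0.2486]
forkend [ 0.6668 -0.4729]
trowtop [ 0.4492 -0.3107]
```

The crop shows A (rim centre at top (144,231), rose (168,213), rear loop (119,249)). It sits in the drip tray with its spout pointing up and to the right in the image. That is the target. The hoop's mid-bar is near top (144,226).

```bash
cat >> h.py <<'E'
from scipy.spatial.transform import Rotation as Ro
def rot():
    w,x,y,z=bot.sense()['tcp_rot']; return Ro.from_quat([x,y,z,w])
def st():
    s=bot.sense(); M=rot().as_matrix()
    print('t',round(s['clock'],2),'tcp',np.round(np.array(s['eef_pos'])*1000,1),'fing',np.round(M[:,0],3),'jaw deg',np.round(np.degrees(np.arctan2(M[1,1],M[0,1])),1),'gap',round(s['finger_gap']*1000,1),'F',np.round(s['wrist_force'],1),'q',np.round(s['q'],2))
E
python3 - <<'E'
from h import *
st()
# hoop line: pts in top at z .17
o=onz('top',100+225/5,190+176/5,.17); print(o)
for u,v in [(180,197),(270,157)]: print(onz('top',100+u/5,190+v/5,.168))
E
python3 -m creep '[[[0,0,0,0,0,0,93]]]' 20
```

```text
t 0.1 tcp [218.  504.7 240.2] fing [-0.001 -0.001 -1.   ] jaw deg 66.6 gap 93.0 F [-0.2 -0.2 -0.1] q [ 1.08  0.35  1.65  0.    1.14 -0.08]
[0.45188812 0.35024588 0.17      ]
[0.44060136 0.37816225 0.168     ]
[0.46269669 0.32309726 0.168     ]
clock: 0.2
eef_pos: [0.218, 0.5047, 0.2403]
tcp_rot: [0.692, 0.143, 0.693, -0.143]
wrist_force: [0.7, 0.3, 0.1]
finger_gap: 0.0932
```

```bash
python3 -m creep '[[[38,-24,5,0,0,-0.12,93],[38,-24,5,0,0,-0.12,93],[38,-24,0,0,0,-0.12,93],[38,-24,0,0,0,-0.12,93],[38,-24,0,0,0,-0.124,93],[38,-22,0,0,0,0,93],[0,0,0,0,0,0,93],[0,0,0,0,0,0,93]]]'; python3 - <<'E'
from h import *
st()
cv2.imwrite('pics/s1.png',vision.camera('scene')[:,:,::-1]);crop('pics/s1.png',300,80,460,240,3.7,'pics/s1c.png')
E
```

```text
clock: 1.0
eef_pos: [0.4464, 0.3624, 0.2503]
tcp_rot: [0.618, 0.343, 0.618, -0.343]
wrist_force: [-0.5, 0.4, 0.6]
finger_gap: 0.0925
t 1.0 tcp [446.4 362.4 250.3] fing [-0.001 -0.    -1.   ] jaw deg 31.9 gap 92.5 F [-0.5  0.4  0.6] q [0.6  0.39 1.57 0.   1.18 0.04]
```

View pics/s1c.png

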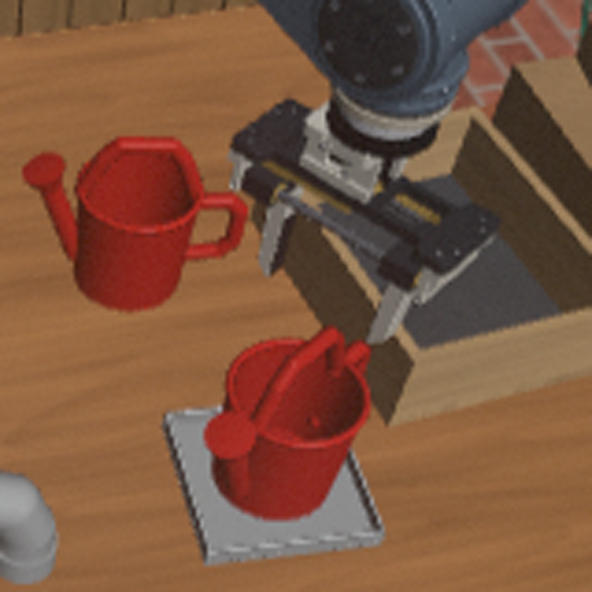

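The open jaws straddle the hoop line; the hoop's top is at crop (335,335), and the fingertips at (270,265) and (385,330) are still above it. Next I descend and grip.

```bash
python3 -m creep '[[[0,0,-30,0,0,0,93],[0,0,-27,0,0,0,93],[0,0,-20,0,0,0,93],[0,0,0,0,0,0,93]]]'; python3 - <<'E'
from h import *
st()
cv2.imwrite('pics/s2.png',vision.camera('scene')[:,:,::-1]);crop('pics/s2.png',340,120,440,220,6,'pics/s2c.png')
E
```

```text
clock: 1.45
eef_pos: [0.4439, 0.363, 0.1713]
tcp_rot: [0.618, 0.341, 0.62, -0.344]
wrist_force: [-0.7, 0.2, -0.3]
finger_gap: 0.0925
t 1.45 tcp [443.9 363.  171.3] fing [-0.004 -0.003 -1.   ] jaw deg 32.1 gap 92.5 F [-0.7  0.2 -0.3] q [0.6  0.47 1.65 0.   1.02 0.04]
```

View pics/s2c.png

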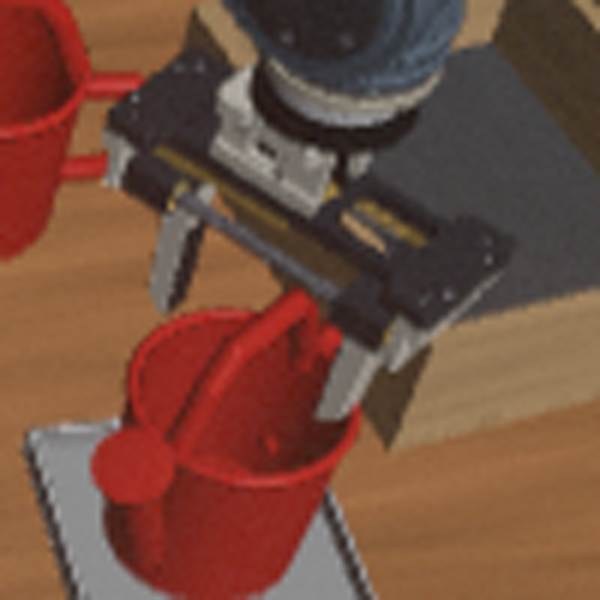

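The fingertips, at crop (170,300) and (335,410), stand on either side of the hoop bar, whose middle is near (245,350). I close now.

```bash
python3 -m creep '[[[0,0,0,0,0,0,40],[0,0,0,0,0,0,20],[0,0,0,0,0,0,5],[0,0,0,0,0,0,5],[0,0,0,0,0,0,5],[0,0,0,0,0,0,5]]]' 35; python3 - <<'E'
from h import *
st()
E
```

```text
clock: 2.1
eef_pos: [0.4461, 0.3629, 0.1738]
tcp_rot: [0.619, 0.343, 0.618, -0.343]
wrist_force: [0.2, -0.1, -0.7]
finger_gap: 0.0493
t 2.1 tcp [446.1 362.9 173.8] fing [ 0.  0. -1.] jaw deg 32.0 gap 49.3 F [ 0.2 -0.1 -0.7] q [0.6  0.47 1.65 0.   1.02 0.04]
```

```bash
python3 -m creep '[[[0,0,0,0,0,0,5],[0,0,0,0,0,0,5],[0,0,0,0,0,0,5],[0,0,0,0,0,0,5],[0,0,0,0,0,0,5],[0,0,0,0,0,0,5]]]' 35; python3 - <<'E'
from h import *
st()
E
```

```text
clock: 2.7
eef_pos: [0.4462, 0.363, 0.1736]
tcp_rot: [0.619, 0.343, 0.619, -0.343]
wrist_force: [1.0, 1.4, -0.1]
finger_gap: 0.0153
t 2.7 tcp [446.2 363.  173.6] fing [ 0.  0. -1.] jaw deg 32.0 gap 15.3 F [ 1.   1.4 -0.1] q [0.6  0.47 1.65 0.   1.02 0.04]
```

Gap is 15.3 mm, so the bar is gripped. I lift it.

```bash
python3 -m creep '[[[0,0,8,0,0,0,5],[0,0,15,0,0,0,5],[0,0,20,0,0,0,5],[0,0,17,0,0,0,5],[0,0,0,0,0,0,5],[0,0,0,0,0,0,5]]]' 40; python3 - <<'E'
from h import *
st()
for n in ['scene','top']: cv2.imwrite(f'pics/{n}3.png',vision.camera(n)[:,:,::-1])
a=cv2.resize(cv2.imread('pics/scene3.png')[110:230,320:440],(400,400),interpolation=2);b=cv2.resize(cv2.imread('pics/top3.png')[170:290,90:210],(400,400),interpolation=2)
cv2.imwrite('pics/c3b.png',np.hstack([a,b]))
E
```

```text
clock: 3.3
eef_pos: [0.4459, 0.3627, 0.2332]
tcp_rot: [0.618, 0.342, 0.619, -0.343]
wrist_force: [-0.3, -0.1, -4.0]
finger_gap: 0.0149
t 3.3 tcp [445.9 362.7 233.2] fing [-0. -0. -1.] jaw deg 32.0 gap 14.9 F [-0.3 -0.1 -4. ] q [ 0.6   0.4   1.59 -0.    1.14  0.04]
```

View pics/c3b.png

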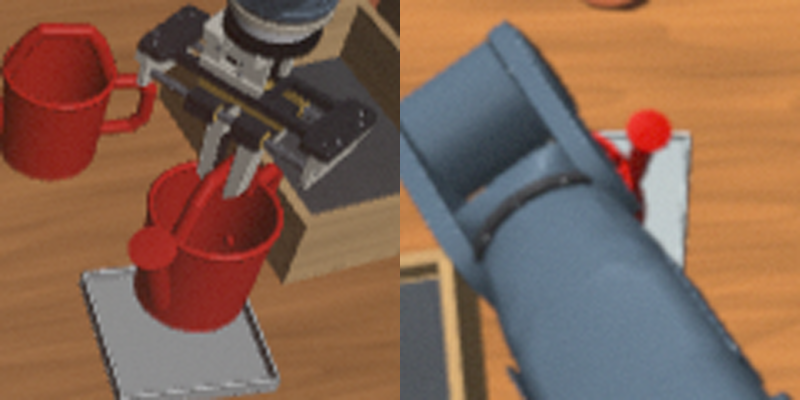

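The can hangs level at 60 mm above the tray (crop (200,260)). I carry it to the spot in front of the outlet, on the robot's side, turning it so the rear handle faces the robot.

```bash
python3 -m creep '[[[0,-25,0,0,0,0.1,5],[0,-34,0,0,0,0.12,5],[2,-34,0,0,0,0.12,5],[2,-34,-6,0,0,0.12,5],[2,-34,-8,0,0,0.12,5],[3,-34,-8,0,0,0.12,5],[3,-34,-8,0,0,0.12,5],[3,-25,-8,0,0,0.1,5],[3,-17,-5,0,0,0,5],[0,0,-5,0,0,0,5],[0,0,0,0,0,0,5],[0,0,0,0,0,0,5]]]' 40; python3 - <<'E'
from h import *
st()
for n in ['scene','top']: cv2.imwrite(f'pics/{n}4.png',vision.camera(n)[:,:,::-1])
a=cv2.resize(cv2.imread('pics/scene4.png')[110:260,200:350],(400,400),interpolation=2);b=cv2.resize(cv2.imread('pics/top4.png')[130:280,170:320],(400,400),interpolation=2)
cv2.imwrite('pics/c4.png',np.hstack([a,b]))
E
```

```text
clock: 4.6
eef_pos: [0.4639, 0.0925, 0.1854]
tcp_rot: [0.706, 0.032, 0.707, -0.032]
wrist_force: [0.6, -0.2, -3.8]
finger_gap: 0.0149
t 4.6 tcp [463.9  92.5 185.4] fing [-0.001  0.    -1.   ] jaw deg 84.8 gap 14.9 F [ 0.6 -0.2 -3.8] q [ 0.1   0.28  1.9   0.    0.96 -1.38]
```

View pics/c4.png

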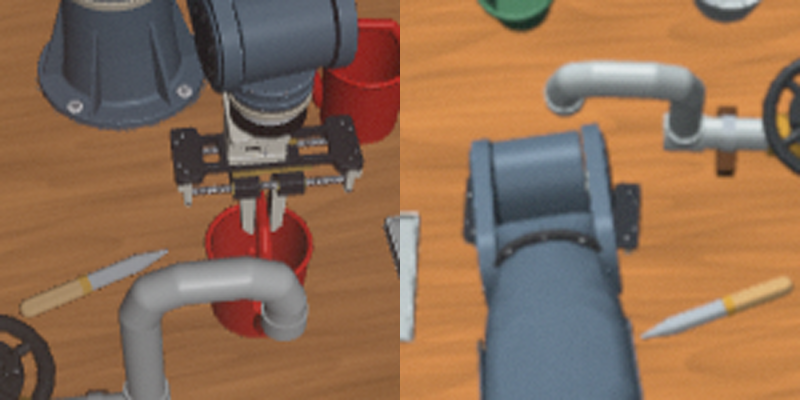

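The can (crop (260,270)) is just on the robot's side of the outlet (285,320), clear of the neck and dibber. I lower it, checking the contact force.

```bash
python3 -m creep '[[[0,0,-8,0,0,0,5],[0,0,-5,0,0,0,5],[0,0,-2,0,0,0,5],[0,0,0,0,0,0,5],[0,0,0,0,0,0,5]]]' 40;python3 -m creep '[[[0,0,-1,0,0,0,5],[0,0,0,0,0,0,5],[0,0,0,0,0,0,5]]]' 40
```

```text
clock: 5.2
eef_pos: [0.4641, 0.0919, 0.1706]
tcp_rot: [0.706, 0.032, 0.706, -0.032]
wrist_force: [0.4, 0.1, -3.8]
finger_gap: 0.0145
clock: 5.5
eef_pos: [0.4641, 0.0919, 0.1697]
tcp_rot: [0.706, 0.032, 0.706, -0.032]
wrist_force: [-0.9, -0.4, -4.3]
finger_gap: 0.0149
```

```bash
python3 -m creep '[[[0,0,-1,0,0,0,5],[0,0,-1,0,0,0,5],[0,0,0,0,0,0,5],[0,0,0,0,0,0,5]]]' 40
```

```text
clock: 5.9
eef_pos: [0.465, 0.0922, 0.1695]
tcp_rot: [0.707, 0.033, 0.705, -0.032]
wrist_force: [-5.8, 1.2, 18.3]
finger_gap: 0.015
```

Contact with the counter. I back off 1 mm, release, rise.

```bash
python3 -m creep '[[[0,0,1,0,0,0,5],[0,0,0.5,0,0,0,40],[0,0,0,0,0,0,60],[0,0,0,0,0,0,60],[0,0,0,0,0,0,60],[0,0,0,0,0,0,60],[0,0,0,0,0,0,60],[0,0,0,0,0,0,60]]]' 40; python3 -m creep '[[[0,0,20,0,0,0,60],[0,0,40,0,0,0,60],[0,0,30,0,0,0,60],[-40,0,20,0,0,0,60],[-50,0,0,0,0,0,60],[-50,0,0,0,0,0,60],[0,0,0,0,0,0,60]]]' ; python3 - <<'E'
from h import *
st()
for n in ['scene','top']: cv2.imwrite(f'pics/{n}5.png',vision.camera(n)[:,:,::-1])
a=cv2.resize(cv2.imread('pics/scene5.png')[110:260,200:350],(400,400),interpolation=2);b=cv2.resize(cv2.imread('pics/top5.png')[130:280,170:320],(400,400),interpolation=2)
cv2.imwrite('pics/c5.png',np.hstack([a,b]))
E
```

```text
clock: 6.7
eef_pos: [0.4641, 0.0919, 0.1691]
tcp_rot: [0.706, 0.032, 0.706, -0.032]
wrist_force: [0.3, 0.2, -0.5]
finger_gap: 0.0594
clock: 7.4
eef_pos: [0.3197, 0.0918, 0.2789]
tcp_rot: [0.706, 0.032, 0.707, -0.032]
wrist_force: [0.3, 0.5, 0.4]
finger_gap: 0.0601
t 7.4 tcp [319.7  91.8 278.9] fing [-0.001  0.    -1.   ] jaw deg 84.8 gap 60.1 F [0.3 0.5 0.4] q [ 0.14 -0.12  2.09  0.    1.17 -1.34]
```

View pics/c5.png

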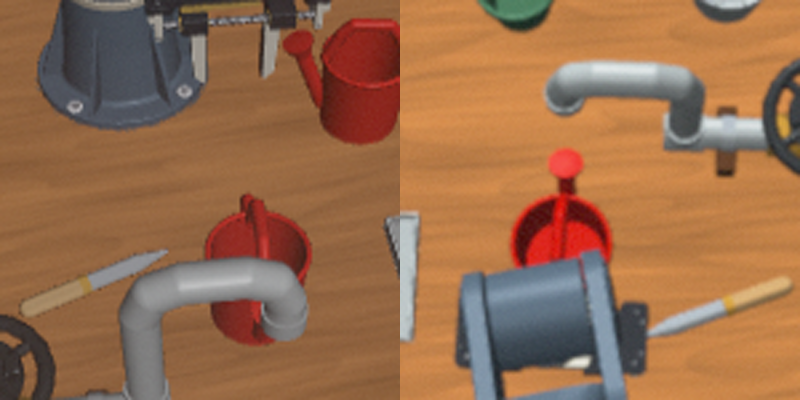

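```bash
python3 - <<'E'
from h import *
np.set_printoptions(precision=4,suppress=True)
for n in ['top','scene']:
    im=cv2.imread(f'pics/{n}5.png').astype(int); b,g,r=im[...,0],im[...,1],im[...,2]
    m=((r>90)&(g<60)&(b<60)|(r>60)&(r>3*g)&(r>3*b)).astype(np.uint8)
    k,l,s,c=cv2.connectedComponentsWithStats(m)
    for i in range(1,k):
        if s[i,4]>60: print(n,s[i],c[i])
o=onz('top',170+162/2.667,130+245/2.667,.117);print('mouth',o)
print(tri((200+258.5/2.667,110+252/2.667),(170+162/2.667,130+245/2.667)))
r=onz('top',170+166/2.667,130+163/2.667,.137);print('rose',r)
d=r-o;print(np.degrees(np.arctan2(d[1],d[0])))
h=onz('scene',200+247/2.667,110+202/2.667,.108);print('reartop',h)
d=o-h;print(np.degrees(np.arctan2(d[1],d[0])),np.linalg.norm(d))
a=cv2.resize(cv2.imread('pics/scene5.png')[180:245,270:325],None,fx=9,fy=9,interpolation=2); cv2.imwrite('pics/c6.png',a)
E
```

```text
top [421  81  12  16  68] [427.5588  88.8971]
top [458  85  12  14  65] [464.7692  91.6769]
top [212 186  37  44 852] [229.5998 213.1937]
top [ 130  300   67   40 1488] [163.8931 320.0195]
scene [ 320  117   47   47 1346] [338.7548 139.4339]
scene [306 121  15  29 192] [314.2917 133.0208]
scene [277 183  40  34 604] [296.4272 198.4354]
scene [280 222  22  17 252] [289.869  230.0198]
scene [541 335  19  11  97] [552.5258 341.0515]
scene [ 35 367  15  15  88] [ 42.4545 373.8295]
scene [ 84 385   8  16  66] [ 87.6364 393.3485]
scene [  9 395  17  16  62] [ 17.6935 403.2097]
scene [ 20 398  15  18 122] [ 25.8852 408.4426]
mouth [0.4589 0.0912 0.117 ]
(array([0.4604, 0.0929, 0.1105]), np.float64(2.818455396388032))
rose [0.5535 0.0818 0.137 ]
-5.678911595483863
reartop [0.3822 0.0989 0.108 ]
-5.7919926324221755 0.0776535541410112
```

View pics/c6.png

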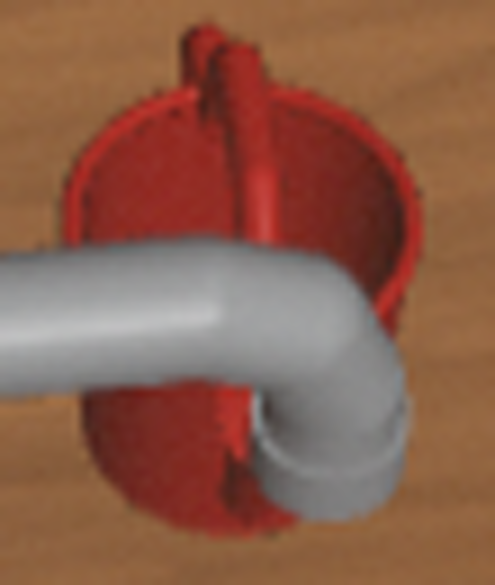

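The can stands at about (460, 92) mm with yaw about −5.5°; its rear loop top is at crop (205,40), so the rear bar should be near (360, 101). I move over it and partly down to check.

```bash
python3 -m creep '[[[20,5,0,0,0,0,60],[17,4,0,0,0,0,60],[0,0,-40,0,0,0,60],[0,0,-40,0,0,0,60],[0,0,-35,0,0,0,60],[0,0,0,0,0,0,60],[0,0,0,0,0,0,60]]]' ; python3 - <<'E'
from h import *
st()
for n in ['scene','top']: cv2.imwrite(f'pics/{n}7.png',vision.camera(n)[:,:,::-1])
a=cv2.resize(cv2.imread('pics/scene7.png')[130:230,245:345],(600,600),interpolation=2)
cv2.imwrite('pics/c7.png',a)
E
```

```text
clock: 8.2
eef_pos: [0.3621, 0.1009, 0.1645]
tcp_rot: [0.706, 0.032, 0.707, -0.033]
wrist_force: [-0.1, -0.5, 0.3]
finger_gap: 0.0601
t 8.2 tcp [362.1 100.9 164.5] fing [-0.001 -0.    -1.   ] jaw deg 84.7 gap 60.1 F [-0.1 -0.5  0.3] q [ 0.15  0.15  2.15 -0.    0.85 -1.33]
```

View pics/c7.png

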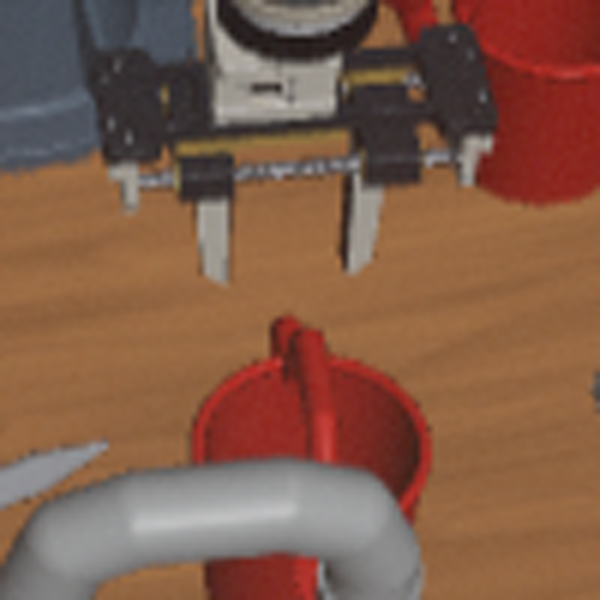

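```bash
python3 - <<'E'
from h import *
np.set_printoptions(precision=4,suppress=True)
print(onz('top',165,318,.117),onz('top',191,327,.137),onz('top',135,325,.11), tri((338,128),(165,318)))
print('tip mid',tri((245+280/6,130+270/6),proj('top',np.array([.362,.101,.1425]))), proj('scene',np.array([.362,.101,.1425])))
E
```

```text
[0.1721 0.302  0.117 ] [0.1418 0.221  0.137 ] [0.1558 0.3948 0.11  ] (array([0.1733, 0.3045, 0.1318]), np.float64(10.364505550509604))
tip mid (array([0.3625, 0.1004, 0.1371]), np.float64(1.8497914013552745)) (np.float64(292.16614222317213), np.float64(173.65793121595863))
```

The tips (crop (215,275) and (355,265)) straddle the rear loop at (288,322), and the look-alike can is far clear at (172,302) mm. I go down and grip.

```bash
python3 -m creep '[[[-2,0,-30,0,0,0,60],[-1,0,-30,0,0,0,60],[0,0,-18,0,0,0,60],[0,0,-8,0,0,0,60],[0,0,0,0,0,0,60],[0,0,0,0,0,0,60]]]' ; python3 -m creep '[[[0,0,0,0,0,0,5],[0,0,0,0,0,0,5],[0,0,0,0,0,0,5],[0,0,0,0,0,0,5],[0,0,0,0,0,0,5],[0,0,0,0,0,0,5],[0,0,0,0,0,0,5],[0,0,0,0,0,0,5]]]' 10;python3 - <<'E'
from h import *
st()
E
```

```text
clock: 8.9
eef_pos: [0.359, 0.101, 0.0792]
tcp_rot: [0.707, 0.033, 0.706, -0.032]
wrist_force: [-0.3, 0.4, 0.1]
finger_gap: 0.0601
clock: 9.7
eef_pos: [0.3581, 0.1009, 0.0781]
tcp_rot: [0.706, 0.032, 0.706, -0.032]
wrist_force: [-0.7, 0.6, 2.0]
finger_gap: 0.0158
t 9.7 tcp [358.1 100.9  78.1] fing [-0.  0. -1.] jaw deg 84.7 gap 15.8 F [-0.7  0.6  2. ] q [ 0.15  0.33  2.22  0.    0.59 -1.33]
```

```bash
python3 -m creep '[[[0,0,0,0,0,0,5],[0,0,0,0,0,0,5],[5,-0.4,0,0,0,0,5],[15,-1.3,0,0,0,0,5],[20,-1.7,0,0,0,0,5],[20,-1.7,0,0,0,0,5],[20,-1.7,0,0,0,0,5],[15,-1.3,0,0,0,0,5],[5,-0.4,0,0,0,0,5],[0,0,0,0,0,0,5]]]' 40;python3 - <<'E'
from h import *
st()
for n in ['scene','top']: cv2.imwrite(f'pics/{n}8.png',vision.camera(n)[:,:,::-1])
a=cv2.resize(cv2.imread('pics/scene8.png')[160:260,245:345],(400,400),interpolation=2);b=cv2.resize(cv2.imread('pics/top8.png')[130:230,180:280],(400,400),interpolation=2)
cv2.imwrite('pics/c8.png',np.hstack([a,b]))
E
```

```text
clock: 10.7
eef_pos: [0.4585, 0.0923, 0.078]
tcp_rot: [0.706, 0.032, 0.706, -0.033]
wrist_force: [1.8, -1.0, -1.1]
finger_gap: 0.0153
t 10.7 tcp [458.5  92.3  78. ] fing [ 0. -0. -1.] jaw deg 84.7 gap 15.3 F [ 1.8 -1.  -1.1] q [ 0.1   0.46  1.99 -0.    0.7  -1.38]
```

View pics/c8.png

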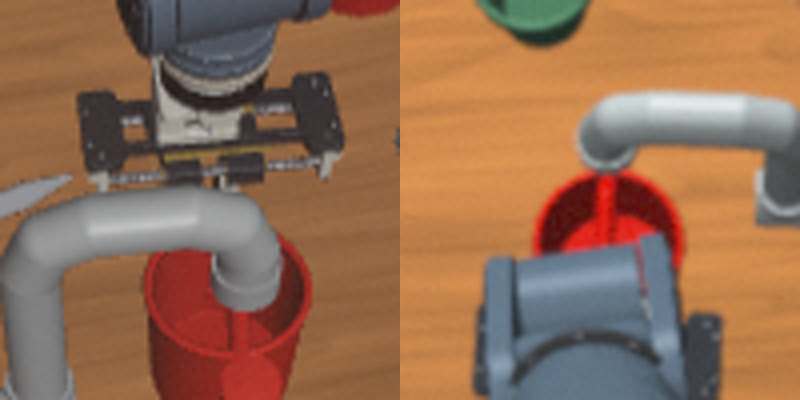

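```bash
python3 - <<'E'
from h import *
np.set_printoptions(precision=4,suppress=True)
M=np.array([.560,.083,.117])
print(proj('top',M),proj('scene',M), onz('scene',302.1,230,.117))
# predicted rim extents for M
t=np.linspace(0,2*np.pi,100)
for n in ['top','scene']:
    P=np.array([proj(n,M+[.059*np.cos(a),.059*np.sin(a),-.002]) for a in t]);print(n,P.min(0),P.max(0))
for n in ['top','scene']:
    im=cv2.imread(f'pics/{n}8.png').astype(int); b,g,r=im[...,0],im[...,1],im[...,2]
    m=((r>60)&(r>2.5*g)&(r>2.5*b)).astype(np.uint8)
    m[:150]=0
    k,l,s,c=cv2.connectedComponentsWithStats(m)
    for i in range(1,k):
        if s[i,4]>60 and 200<c[i][0]<330: print(n,s[i],c[i])
E
```

```text
(np.float64(232.10823849084187), np.float64(190.5910365959747)) (np.float64(301.203315829743), np.float64(230.30811846024696)) [0.5595 0.0858 0.117 ]
top [213.6857 172.9002] [250.5933 208.825 ]
scene [280.7565 214.3168] [321.6216 248.1492]
top [213 173  38  24 558] [231.147  183.1685]
scene [ 281  219   42   48 1144] [299.3444 244.9309]
```

The mask extents (top 213–251, top edge 173; scene 281–323) match the predicted rim, so the can followed squarely. I slide the remaining 58 mm.

```bash
python3 -m creep '[[[8,-0.7,0,0,0,0,5],[15,-1.4,0,0,0,0,5],[15,-1.4,0,0,0,0,5],[13,-1.3,0,0,0,0,5],[7,-0.7,0,0,0,0,5],[0,0,0,0,0,0,5],[0,0,0,0,0,0,5]]]' 40;python3 - <<'E'
from h import *
st()
for n in ['scene','top']: cv2.imwrite(f'pics/{n}9.png',vision.camera(n)[:,:,::-1])
a=cv2.resize(cv2.imread('pics/scene9.png')[180:280,245:345],(400,400),interpolation=2);b=cv2.resize(cv2.imread('pics/top9.png')[120:220,180:280],(400,400),interpolation=2)
cv2.imwrite('pics/c9.png',np.hstack([a,b]))
M=np.array([.6184,.0778,.117])
t=np.linspace(0,2*np.pi,100)
for n in ['top','scene']:
    P=np.array([proj(n,M+[.059*np.cos(a),.059*np.sin(a),-.002]) for a in t]);print(n,P.min(0),P.max(0))
for n in ['top','scene']:
    im=cv2.imread(f'pics/{n}9.png').astype(int); b,g,r=im[...,0],im[...,1],im[...,2]
    m=((r>60)&(r>2.5*g)&(r>2.5*b)).astype(np.uint8)
    m[:120]=0
    k,l,s,c=cv2.connectedComponentsWithStats(m)
    for i in range(1,k):
        if s[i,4]>60 and 200<c[i][0]<330: print(n,s[i],c[i])
E
```

```text
clock: 11.5
eef_pos: [0.516, 0.0869, 0.078]
tcp_rot: [0.707, 0.032, 0.706, -0.032]
wrist_force: [2.3, -0.6, 0.2]
finger_gap: 0.0151
t 11.5 tcp [516.   86.9  78. ] fing [ 0.001 -0.    -1.   ] jaw deg 84.7 gap 15.1 F [ 2.3 -0.6  0.2] q [ 0.08  0.53  1.84 -0.    0.76 -1.4 ]
top [214.73939454 155.43332591] [251.39016607 190.85975337]
scene [283.25945426 230.48697254] [325.45286035 266.53465956]
top [228 138  12  15 120] [233.59166667 144.20833333]
top [215 157  12  16  92] [219.76086957 165.70652174]
scene [ 283  232   44   52 1631] [303.43899448 257.39117106]
```

View pics/c9.png

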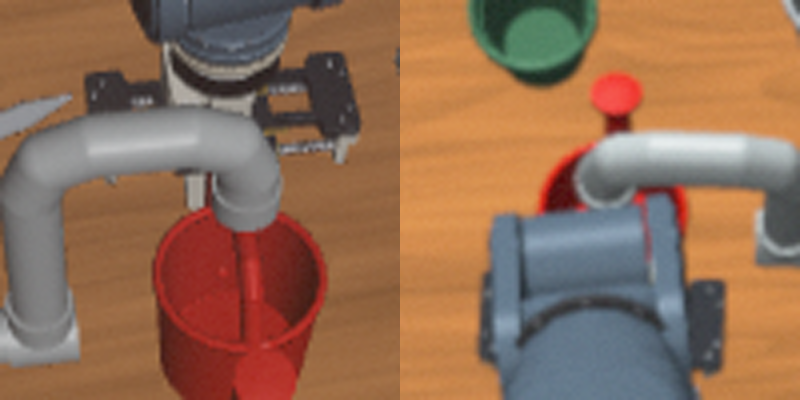

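In place: the rim outline (scene 283–327, top left edge 215) matches what's predicted for a mouth under the outlet. I release, back straight off, then rise.

```bash
python3 -m creep '[[[0,0,0,0,0,0,25],[0,0,0,0,0,0,45],[0,0,0,0,0,0,60],[0,0,0,0,0,0,60],[0,0,0,0,0,0,60],[0,0,0,0,0,0,60]]]' 30; python3 -m creep '[[[-20,1.8,0,0,0,0,60],[-40,3.6,0,0,0,0,60],[-40,3.6,10,0,0,0,60],[-40,0,40,0,0,0,60],[-40,0,50,0,0,0,60],[-30,-20,50,0,0,0,60],[0,-20,30,0,0,0,60],[0,0,0,0,0,0,60]]]';python3 - <<'E'
from h import *
st()
for n in ['scene','top']: cv2.imwrite(f'pics/{n}10.png',vision.camera(n)[:,:,::-1])
a=cv2.resize(cv2.imread('pics/scene10.png')[180:280,245:345],(400,400),interpolation=2);b=cv2.resize(cv2.imread('pics/top10.png')[120:220,180:280],(400,400),interpolation=2)
cv2.imwrite('pics/c10.png',np.hstack([a,b]))
M=np.array([.6184,.0778,.117])
t=np.linspace(0,2*np.pi,100)
for n in ['top','scene']:
    P=np.array([proj(n,M+[.059*np.cos(a),.059*np.sin(a),-.002]) for a in t]);print(n,P.min(0),P.max(0))
    P=np.array([proj(n,M+[.023*np.cos(a),.023*np.sin(a),.083]) for a in t]);print(n,'outlet',P.min(0),P.max(0))
for n in ['top','scene']:
    im=cv2.imread(f'pics/{n}10.png').astype(int); b,g,r=im[...,0],im[...,1],im[...,2]
    m=((r>60)&(r>2.5*g)&(r>2.5*b)).astype(np.uint8)
    m[:120]=0
    k,l,s,c=cv2.connectedComponentsWithStats(m)
    for i in range(1,k):
        if s[i,4]>60 and 200<c[i][0]<330: print(n,s[i],c[i])
E
```

```text
clock: 12.2
eef_pos: [0.5161, 0.0869, 0.0781]
tcp_rot: [0.706, 0.032, 0.706, -0.032]
wrist_force: [0.7, 0.0, 0.1]
finger_gap: 0.0578
clock: 13.0
eef_pos: [0.3263, 0.0587, 0.2365]
tcp_rot: [0.709, 0.033, 0.704, -0.033]
wrist_force: [1.2, -0.5, -0.8]
finger_gap: 0.0598
t 13.0 tcp [326.3  58.7 236.5] fing [ 0.007 -0.    -1.   ] jaw deg 84.7 gap 59.8 F [ 1.2 -0.5 -0.8] q [ 0.04 -0.07  2.16 -0.    1.04 -1.44]
top [214.73939454 155.43332591] [251.39016607 190.85975337]
top outlet [224.11975666 158.48467175] [239.12927049 172.94913072]
scene [283.25945426 230.48697254] [325.45286035 266.53465956]
scene outlet [297.4077541  223.69919484] [314.95055022 238.21824284]
top [228 138  12  15 120] [233.58333333 144.10833333]
top [214 157  38  52 901] [232.60377358 180.68257492]
scene [ 283  231   44   53 1630] [303.44171779 257.33742331]
```

View pics/c10.png

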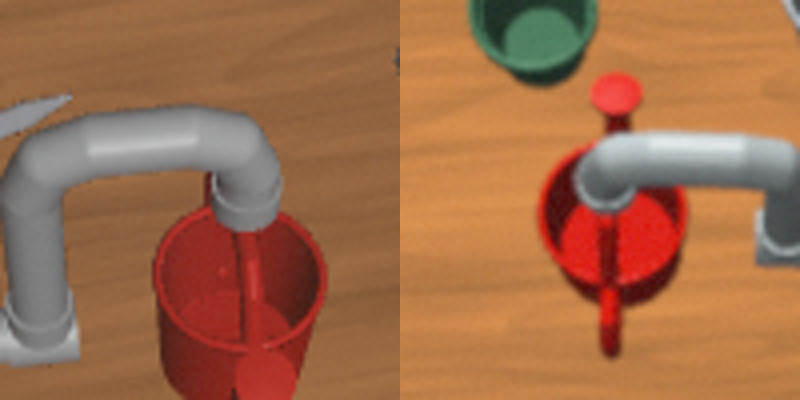

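Both the can's rim (top 214–251, scene 283–326) and the outlet ring (scene 298–315, bottom 237.5) fit the same axis within about 1 px, so the can is in place and released. Next is the wheel handle, with the jaws turned to run along world x.

```bash
python3 -m creep '[[[10,-20,20,0,0,-0.148,60],[20,-36,20,0,0,-0.148,60],[25,-38,10,0,0,-0.148,60],[25,-38,0,0,0,-0.148,60],[25,-38,0,0,0,-0.148,60],[25,-38,0,0,0,-0.148,60],[25,-38,0,0,0,-0.148,60],[25,-38,0,0,0,-0.148,60],[25,-38,0,0,0,-0.148,60],[25,-38,0,0,0,-0.146,60],[23,0,0,0,0,0,60],[0,0,0,0,0,0,60]]]';python3 - <<'E'
from h import *
st()
for n in ['scene','top']: cv2.imwrite(f'pics/{n}11.png',vision.camera(n)[:,:,::-1])
a=cv2.resize(cv2.imread('pics/scene11.png')[180:300,110:270],(800,600),interpolation=2)
cv2.imwrite('pics/c11.png',a)
E
```

```text
clock: 14.3
eef_pos: [0.5798, -0.3003, 0.2794]
tcp_rot: [0.499, 0.5, 0.502, -0.5]
wrist_force: [-1.4, -0.5, -0.6]
finger_gap: 0.06
t 14.3 tcp [ 579.8 -300.3  279.4] fing [-0.003  0.002 -1.   ] jaw deg 0.1 gap 60.0 F [-1.4 -0.5 -0.6] q [-0.55  0.51  1.31  0.    1.32 -0.55]
```

View pics/c11.png

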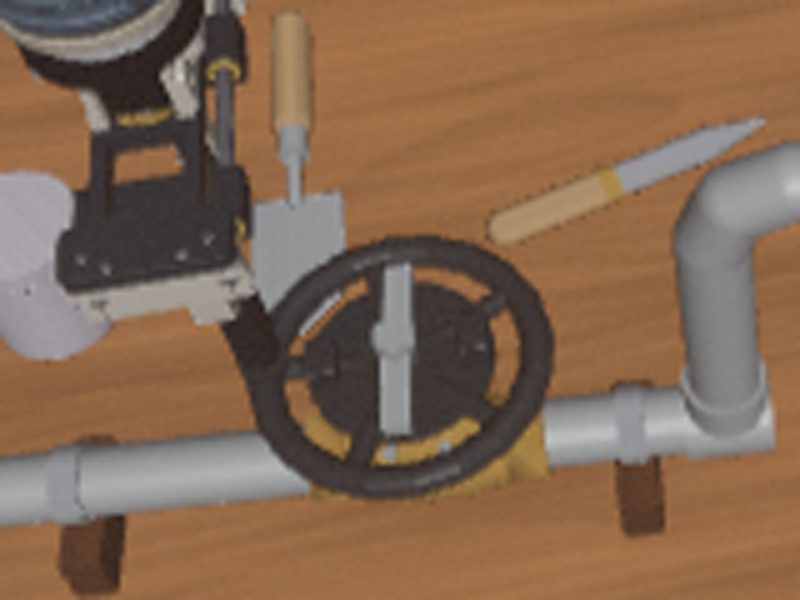

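The gripper hangs over the handle, whose base still shows at crop (250,340), and nothing else is below it. I descend and close gently.

```bash
python3 -m creep '[[[0,-1,-25,0,0,0,60],[0,-1,-25,0,0,0,60],[0,0,-15,0,0,0,60],[0,0,-8,0,0,0,60],[0,0,0,0,0,0,60]]]'; python3 -m creep '[[[0,0,0,0,0,0,15],[0,0,0,0,0,0,15],[0,0,0,0,0,0,15],[0,0,0,0,0,0,15],[0,0,0,0,0,0,15],[0,0,0,0,0,0,15],[0,0,0,0,0,0,15]]]' 15;python3 - <<'E'
from h import *
st()
cv2.imwrite('pics/scene12.png',vision.camera('scene')[:,:,::-1])
cv2.imwrite('pics/top12.png',vision.camera('top')[:,:,::-1])
a=cv2.resize(cv2.imread('pics/scene12.png')[200:300,130:250],(400,333),interpolation=2)
b=cv2.resize(cv2.imread('pics/top12.png')[130:230,280:400],(400,333),interpolation=2)
cv2.imwrite('pics/c12.png',np.hstack([a,b]))
E
```

```text
clock: 14.9
eef_pos: [0.5778, -0.3019, 0.2094]
tcp_rot: [0.5, 0.5, 0.501, -0.5]
wrist_force: [0.5, -0.1, 1.2]
finger_gap: 0.0601
clock: 15.6
eef_pos: [0.5783, -0.3024, 0.2103]
tcp_rot: [0.5, 0.5, 0.5, -0.5]
wrist_force: [0.1, -0.9, 1.8]
finger_gap: 0.0237
t 15.6 tcp [ 578.3 -302.4  210.3] fing [ 0. -0. -1.] jaw deg 0.1 gap 23.7 F [ 0.1 -0.9  1.8] q [-0.55  0.57  1.39 -0.    1.18 -0.55]
```

View pics/c12.png

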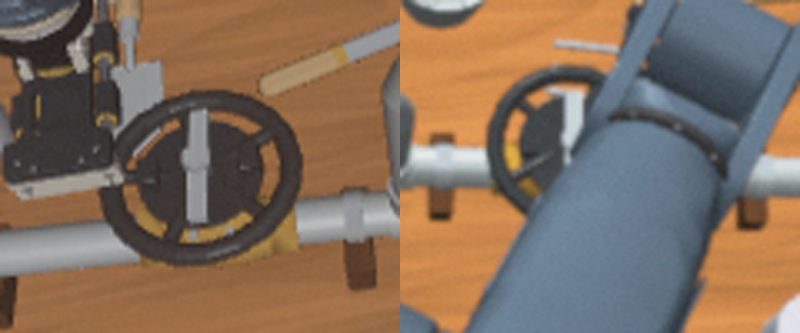

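```bash
cat > arc.py <<'E'
import sys,numpy as np
from h import bot
# arc.py cx cy step n r : rows from measured TCP along the circle
cx,cy,step,n,r=map(float,sys.argv[1:6])
p=np.array(bot.sense()['eef_pos'][:2])*1000
a0=np.arctan2(p[1]-cy,p[0]-cx); print('angle',round(np.degrees(a0),1),'r',round(np.hypot(p[0]-cx,p[1]-cy),1))
q=np.array(p);out=[]
for i in range(1,int(n)+1):
    a=a0+np.radians(step*i); t=np.array([cx+r*np.cos(a),cy+r*np.sin(a)]); d=np.round(t-q,1); q=q+d; out.append(d.tolist())
print(out)
E
python3 arc.py 590 -231.5 8 6 72
```

```text
angle -99.4 r 71.8
[[10.0, -1.1], [10.0, 0.5], [9.9, 1.8], [9.5, 3.2], [9.0, 4.5], [8.3, 5.7]]
```

```bash
python3 -m creep '[[[10,-1.1,0,0,0,0,15],[10,0.5,0,0,0,0,15],[9.9,1.8,0,0,0,0,15],[9.5,3.2,0,0,0,0,15],[9,4.5,0,0,0,0,15],[8.3,5.7,0,0,0,0,15]]]' 20; python3 - <<'E'
from h import *
st()
E
python3 arc.py 590 -231.5 12 6 72
```

```text
clock: 16.3
eef_pos: [0.6358, -0.2873, 0.2102]
tcp_rot: [0.5, 0.5, 0.5, -0.5]
wrist_force: [-2.8, 1.9, 5.1]
finger_gap: 0.0237
t 16.3 tcp [ 635.8 -287.3  210.2] fing [ 0. -0. -1.] jaw deg 0.1 gap 23.7 F [-2.8  1.9  5.1] q [-0.49  0.65  1.25 -0.    1.24 -0.49]
angle -50.6 r 72.2
[[10.4, 10.9], [8.2, 12.6], [5.3, 14.1], [2.2, 14.9], [-0.9, 15.0], [-4.0, 14.6]]
```

```bash
python3 -m creep '[[[10.4,10.9,0,0,0,0,15],[8.2,12.6,0,0,0,0,15],[5.3,14.1,0,0,0,0,15],[2.2,14.9,0,0,0,0,15],[-0.9,15,0,0,0,0,15],[-4,14.6,0,0,0,0,15],[0,0,0,0,0,0,15]]]' 20; python3 - <<'E'
from h import *
st()
cv2.imwrite('pics/scene13.png',vision.camera('scene')[:,:,::-1])
cv2.imwrite('pics/top13.png',vision.camera('top')[:,:,::-1])
a=cv2.resize(cv2.imread('pics/scene13.png')[200:300,130:250],(400,333),interpolation=2)
b=cv2.resize(cv2.imread('pics/top13.png')[130:230,280:400],(400,333),interpolation=2)
cv2.imwrite('pics/c13.png',np.hstack([a,b]))
E
python3 arc.py 590 -231.5 14 6 72
```

```text
clock: 17.0
eef_pos: [0.6566, -0.2035, 0.2103]
tcp_rot: [0.501, 0.5, 0.501, -0.499]
wrist_force: [2.8, 2.2, 2.5]
finger_gap: 0.0236
t 17.0 tcp [ 656.6 -203.5  210.3] fing [ 0.001  0.    -1.   ] jaw deg 0.2 gap 23.6 F [2.8 2.2 2.5] q [-0.37  0.63  1.28  0.    1.23 -0.37]
angle 21.8 r 72.1
[[-8.6, 15.3], [-11.9, 12.9], [-14.7, 9.6], [-16.5, 5.8], [-17.5, 1.6], [-17.3, -2.6]]
```

View pics/c13.png

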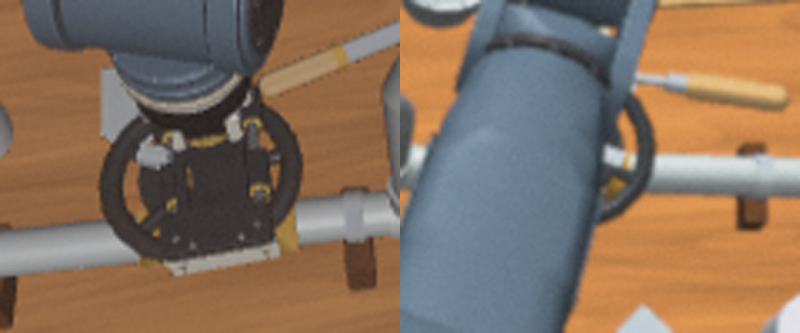

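The bar end now shows at crop-left (150,155) / crop-right (615,155). So the play is taken up and the bar has already turned. I keep winding and will measure the bar each time it's visible.

```bash
python3 arc.py 590 -231.5 14 12 72
```

```text
angle 21.8 r 72.1
[[-8.6, 15.3], [-11.9, 12.9], [-14.7, 9.6], [-16.5, 5.8], [-17.5, 1.6], [-17.3, -2.6], [-16.2, -6.8], [-14.1, -10.5], [-11.1, -13.6], [-7.5, -15.9], [-3.4, -17.2], [0.8, -17.5]]
```

```bash
python3 -m creep '[[[-8.6,15.3,0,0,0,0,15],[-11.9,12.9,0,0,0,0,15],[-14.7,9.6,0,0,0,0,15],[-16.5,5.8,0,0,0,0,15],[-17.5,1.6,0,0,0,0,15],[-17.3,-2.6,0,0,0,0,15],[-16.2,-6.8,0,0,0,0,15],[-14.1,-10.5,0,0,0,0,15],[-11.1,-13.6,0,0,0,0,15],[-7.5,-15.9,0,0,0,0,15],[-3.4,-17.2,0,0,0,0,15],[0,0,0,0,0,0,15]]]' 20; python3 - <<'E'
from h import *
st()
cv2.imwrite('pics/scene14.png',vision.camera('scene')[:,:,::-1])
cv2.imwrite('pics/top14.png',vision.camera('top')[:,:,::-1])
a=cv2.resize(cv2.imread('pics/scene14.png')[200:300,130:250],(400,333),interpolation=2)
b=cv2.resize(cv2.imread('pics/top14.png')[130:230,280:400],(400,333),interpolation=2)
cv2.imwrite('pics/c14.png',np.hstack([a,b]))
E
python3 arc.py 590 -231.5 14 12 72
```

```text
clock: 18.3
eef_pos: [0.518, -0.2292, 0.2102]
tcp_rot: [0.501, 0.501, 0.499, -0.5]
wrist_force: [6.6, -0.4, 2.7]
finger_gap: 0.0235
t 18.3 tcp [ 518.  -229.2  210.2] fing [ 0.003 -0.001 -1.   ] jaw deg -0.1 gap 23.5 F [ 6.6 -0.4  2.7] q [-0.5   0.41  1.64  0.    1.08 -0.5 ]
angle 177.5 r 72.0
[[1.3, -17.5], [5.6, -16.6], [9.4, -14.8], [12.7, -12.1], [15.3, -8.7], [16.9, -4.7], [17.6, -0.5], [17.1, 3.8], [15.7, 7.8], [13.4, 11.4], [10.2, 14.3], [6.4, 16.3]]
```

View pics/c14.png

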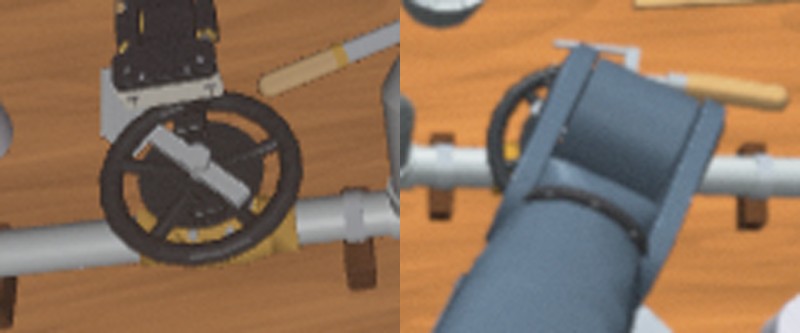

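```bash
python3 - <<'E'
from h import *
k=.3
def ang(a,b):
    A=onz('scene',130+a[0]*k,200+a[1]*k,.172);B=onz('scene',130+b[0]*k,200+b[1]*k,.172);d=B-A;print(np.degrees(np.arctan2(d[1],d[0])),np.linalg.norm(d))
ang((159,137),(240,196)) # now
ang((198,112),(197,215)) # initial from c12
E
```

```text
41.09171575979328 0.08918478126611548
-4.357341144212036 0.09548164921140466
```

The bar now lies at 41° against −4.4° at the start. Since the handle has gone 277°, the bar has turned 225.5° and about 51° went to play. That leaves 314.5°.

```bash
python3 -m creep '[[[1.3,-17.5,0,0,0,0,15],[5.6,-16.6,0,0,0,0,15],[9.4,-14.8,0,0,0,0,15],[12.7,-12.1,0,0,0,0,15],[15.3,-8.7,0,0,0,0,15],[16.9,-4.7,0,0,0,0,15],[17.6,-0.5,0,0,0,0,15],[17.1,3.8,0,0,0,0,15],[15.7,7.8,0,0,0,0,15],[13.4,11.4,0,0,0,0,15],[10.2,14.3,0,0,0,0,15],[0,0,0,0,0,0,15]]]' 20; python3 - <<'E'
from h import *
st()
E
python3 arc.py 590 -231.5 14 11 72
```

```text
clock: 19.6
eef_pos: [0.654, -0.2644, 0.2104]
tcp_rot: [0.501, 0.5, 0.5, -0.499]
wrist_force: [4.8, -1.5, 4.3]
finger_gap: 0.0237
t 19.6 tcp [ 654.  -264.4  210.4] fing [ 0.002 -0.001 -1.   ] jaw deg 0.1 gap 23.7 F [ 4.8 -1.5  4.3] q [-0.45  0.66  1.23  0.    1.25 -0.45]
angle -27.2 r 72.0
[[6.1, 16.5], [1.8, 17.4], [-2.3, 17.4], [-6.6, 16.3], [-10.2, 14.2], [-13.4, 11.4], [-15.8, 7.7], [-17.1, 3.7], [-17.6, -0.6], [-16.9, -4.7], [-15.2, -8.8]]
```

```bash
python3 -m creep '[[[6.1,16.5,0,0,0,0,15],[1.8,17.4,0,0,0,0,15],[-2.3,17.4,0,0,0,0,15],[-6.6,16.3,0,0,0,0,15],[-10.2,14.2,0,0,0,0,15],[-13.4,11.4,0,0,0,0,15],[-15.8,7.7,0,0,0,0,15],[-17.1,3.7,0,0,0,0,15],[-17.6,-0.6,0,0,0,0,15],[-16.9,-4.7,0,0,0,0,15],[-15.2,-8.8,0,0,0,0,15],[0,0,0,0,0,0,15]]]' 20; python3 - <<'E'
from h import *
st()
cv2.imwrite('pics/scene15.png',vision.camera('scene')[:,:,::-1])
cv2.imwrite('pics/top15.png',vision.camera('top')[:,:,::-1])
a=cv2.resize(cv2.imread('pics/scene15.png')[200:300,130:250],(400,333),interpolation=2)
b=cv2.resize(cv2.imread('pics/top15.png')[130:230,280:400],(400,333),interpolation=2)
cv2.imwrite('pics/c15.png',np.hstack([a,b]))
E
python3 arc.py 590 -231.5 5 1 72
```

```text
clock: 20.8
eef_pos: [0.5443, -0.1758, 0.2103]
tcp_rot: [0.5, 0.5, 0.5, -0.5]
wrist_force: [2.3, -2.5, 2.6]
finger_gap: 0.0238
t 20.8 tcp [ 544.3 -175.8  210.3] fing [ 0.    -0.001 -1.   ] jaw deg -0.0 gap 23.8 F [ 2.3 -2.5  2.6] q [-0.39  0.42  1.63 -0.    1.09 -0.39]
angle 128.4 r 72.1
[[-4.7, -4.2]]
```

View pics/c15.png

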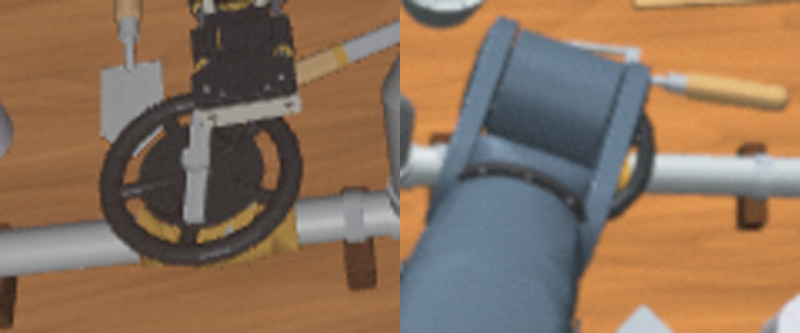

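The bar, crop (200,115)–(194,218), is a few degrees short of its starting line, as counted (about 536°). I add 4°, release and rise.

```bash
python3 -m creep '[[[-4,-3.4,0,0,0,0,15],[0,0,0,0,0,0,15],[0,0,0,0,0,0,40],[0,0,0,0,0,0,60],[0,0,0,0,0,0,60],[0,0,0,0,0,0,60],[0,0,0,0,0,0,60],[0,0,0,0,0,0,60]]]' 20; python3 -m creep '[[[0,0,20,0,0,0,60],[0,0,40,0,0,0,60],[0,0,40,0,0,0,60],[-40,0,20,0,0,0,60],[-50,0,0,0,0,0,60],[-50,0,0,0,0,0,60],[-50,0,0,0,0,0,60],[-40,0,0,0,0,0,60],[0,0,0,0,0,0,60],[0,0,0,0,0,0,60]]]'; python3 - <<'E'
from h import *
st()
for n in ['scene','top']: cv2.imwrite(f'pics/{n}16.png',vision.camera(n)[:,:,::-1])
a=cv2.resize(cv2.imread('pics/scene16.png')[200:300,130:250],(400,333),interpolation=2)
b=cv2.resize(cv2.imread('pics/top16.png')[130:230,280:400],(400,333),interpolation=2)
cv2.imwrite('pics/c16.png',np.hstack([a,b]))
E
```

```text
clock: 21.7
eef_pos: [0.5412, -0.1775, 0.21]
tcp_rot: [0.5, 0.5, 0.5, -0.5]
wrist_force: [0.3, -0.2, 0.1]
finger_gap: 0.0595
clock: 22.7
eef_pos: [0.3112, -0.1777, 0.3306]
tcp_rot: [0.501, 0.5, 0.499, -0.5]
wrist_force: [-0.6, 0.1, 0.2]
finger_gap: 0.0599
t 22.7 tcp [ 311.2 -177.7  330.6] fing [ 0.001 -0.001 -1.   ] jaw deg -0.0 gap 59.9 F [-0.6  0.1  0.2] q [-0.65 -0.12  1.96  0.    1.3  -0.65]
```

View pics/c16.png

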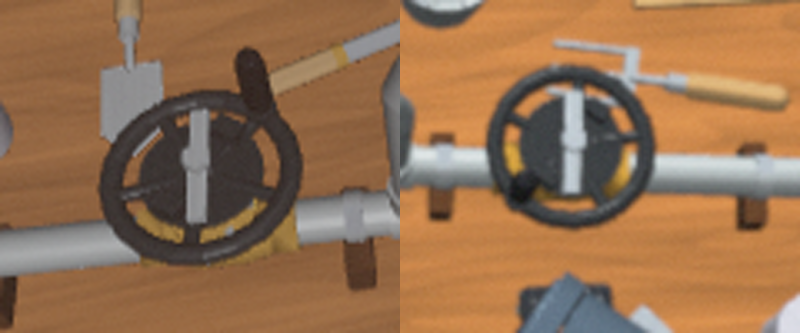

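View pics/scene16.png

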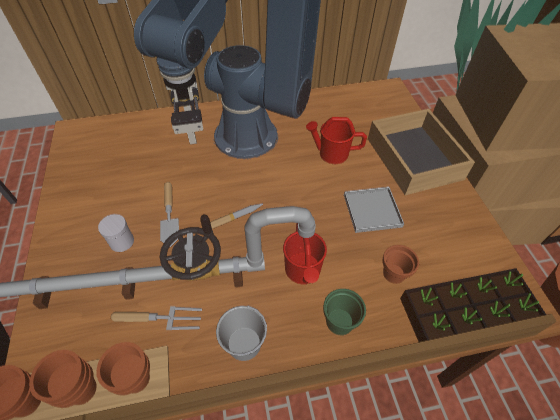

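View pics/top16.png

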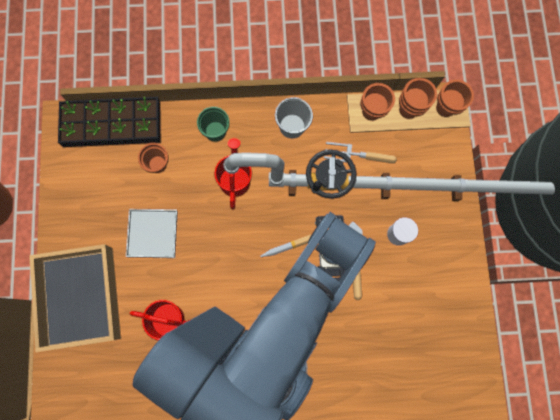

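The final pictures show the can under the outlet (top (234,176)), standing upright. The bar is back on its starting line, and the other things sit at their old pixels. One numeric check of the bar angle and the can, then I hand in.

```bash
python3 - <<'E'
from h import *
from cell import order
k=.3
def ang(n,o,a,b):
    A=onz(n,o[0]+a[0]*k,o[1]+a[1]*k,.172);B=onz(n,o[0]+b[0]*k,o[1]+b[1]*k,.172);d=B-A;print(n,np.degrees(np.arctan2(d[1],d[0])))
ang('scene',(130,200),(200,112),(197,218)); ang('top',(280,130),(172,188),(171,95))
for n in ['scene','top']:
    im=cv2.imread(f'pics/{n}16.png').astype(int); b,g,r=im[...,0],im[...,1],im[...,2]
    m=((r>60)&(r>2.5*g)&(r>2.5*b)).astype(np.uint8)
    m[:120]=0
    kk,l,s,c=cv2.connectedComponentsWithStats(m)
    for i in range(1,kk):
        if s[i,4]>60 and 200<c[i][0]<330: print(n,s[i])
print(order.hand_in())
E
```

```text
scene -5.284462019692853
top -3.7568671853359397
scene [ 283  231   44   53 1638]
top [228 138  12  15 119]
top [214 156  38  53 901]
the job is handed in; nothing more can be done
None
```

The job is done and handed in at about 23 s on the robot's clock, with no verdict reported.

- **Can:** I lifted it from the tray by the hoop and set it down beside the outlet on the robot's side. After letting go, I took it again at the rear handle and slid it 158 mm under the outlet. In both views the mouth and the outlet line up to about 1 px, roughly 2–3 mm. The can outline did not move while I turned the wheel.
- **Valve:** I wound the handle about 592° anticlockwise; about 51° of that was free play. The bar ended at −5° and −4° in the two views, against −4.4° at the start, so the stem turned about 540° (one and a half turns) within a few degrees.
- **Release and surroundings:** The gripper is open and clear of everything. By eye the other objects look unmoved in the last pictures; I did not measure them.

No check failed. The largest contact force I saw was about 18 N, when the can touched down.

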